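# Pack the mask set for the steriliser

## Task

Pack the three animal face masks for the steriliser: stand each one, wide end down, inside the ring of its own size on the base tray, small in small, medium in medium, large in large. Then pick up the slatted top tray by its handle and stack it over them, so that its four corner pins drop fully into the corner sockets of the base tray. Leave the steel bowl and the amber jar where they stand.

Things in the scene. Friction and masses are not known exactly. Their poses are not given: they have to be found in the camera images.
- mask_small: small animal face mask, loose, standing wide end down: white cone with a black rubber rim, 34 mm across at the rim, 42 mm high in all; its top 20 mm is an upright round connector 22 mm in diameter (grasp it there from above). Round about z. Origin: centre of the underside, z up.
- mask_medium: medium animal face mask, loose, standing wide end down: white cone with a black rubber rim, 46 mm across at the rim, 48 mm high in all; its top 20 mm is an upright round connector 22 mm in diameter (grasp it there from above). Round about z. Origin: centre of the underside, z up.
- mask_large: large animal face mask, loose, standing wide end down: white cone with a black rubber rim, 58 mm across at the rim, 54 mm high in all; its top 20 mm is an upright round connector 22 mm in diameter (grasp it there from above). Round about z. Origin: centre of the underside, z up.
- ring_small: black silicone ring fixed on the floor of the base tray, the place of the small mask: inside diameter 50 mm, outside 54 mm, 6 mm high. Origin: centre of its underside, on the tray floor (6 mm above the worktop), z up. The three rings stand in a row, the middle one at the centre of the tray, along the tray's x axis, 78 mm apart, in any order.
- ring_medium: black silicone ring fixed on the floor of the base tray, the place of the medium mask: inside diameter 62 mm, outside 66 mm, 6 mm high. Origin: centre of its underside, on the tray floor (6 mm above the worktop), z up. The three rings stand in a row, the middle one at the centre of the tray, along the tray's x axis, 78 mm apart, in any order.
- ring_large: black silicone ring fixed on the floor of the base tray, the place of the large mask: inside diameter 74 mm, outside 78 mm, 6 mm high. Origin: centre of its underside, on the tray floor (6 mm above the worktop), z up. The three rings stand in a row, the middle one at the centre of the tray, along the tray's x axis, 78 mm apart, in any order.
- base_tray: aluminium base tray, fixed, 270 mm (its x) by 150 mm (its y): floor 6 mm thick, rim 12 mm high; in each corner a dark socket block 28 mm wide, top 18 mm above the worktop, with a 16 mm square hole 12 mm deep, down to the tray floor; hole centres at x = +-119, y = +-59 mm. Origin: centre of the underside, on the worktop.
- top_tray: loose slatted steel tray, 0.35 kg, 262 (x) by 130 mm (y), on four 9 mm pins with tapered tips at x = +-119, y = +-59 mm; deck 66 to 72 mm above the pin tips. Black handle bar along x over the centre, 110 x 12 x 12 mm, its middle 108 mm above the pin tips, 30 mm free below. Origin: centre, at pin-tip height. Seated, the pin tips stand on the base floor, 6 mm above the base origin, either way round.
- gallipot: bystander: small round stainless steel bowl, 60 mm across, 34 mm high, loose. Origin: centre of the underside.
- jar: bystander: amber glass jar with a steel cap, 48 mm across, 55 mm high, loose. Origin: centre of the underside.
There are look-alikes about, which are no part of the job. Leave any purple look-alike of the mask_small alone.

How it is judged:
By the outcome, as a careful person would: the job done as asked, in the order asked, and still so for the second after the job is handed in, with the robot touching nothing.
It also fails if it takes over 112 s, if anything falls off the work surface, if the arm or the gripper's body presses on something with over 40 N, if the wrist force passes 120 N, or if a joint passes its speed limit or range.

## Robot

A 6-joint arm with a two-finger parallel gripper is mounted at the origin on the work surface. World frame = base frame: x ahead of the robot, y to its left, z up, the work surface at z = 0. Lengths are in m, angles in rad, forces in N, time in s.
With the tool pointing down it reaches from about 0.25 to 0.725 m from the base axis. Payload 4 kg.
Tool frame: the origin (TCP) lies where the fingers leave the gripper's body, on its centre line; the fingertips stand 73 mm ahead of it and the grasp point (between the pads) lies 54 mm ahead of it (bot.tips_ahead is the z of the fingertips in the tool frame, in m); z points along the fingers, y is the direction in which the jaws open and shut (so a half turn about z gives the same grasp; the last joint's range is limited). The gripper opens to 85 mm and grips with 20 to 120 N. Pads are 22 mm wide; open, the fingers measure 114 mm over their backs; the gripper's body (76 mm by 85 mm) begins 54 mm behind the grasp point. The pads swing forward as they close: fully open they stand 13 mm farther back than shut.
Start: joints at [-1.349, 0.241, 0.005, 1.335, 0, 1.571], TCP at [0.11, -0.488, 0.304] pointing down, gripper open.
Joint ranges: [-2.72, 2.72], [-1.05, 1.87], [-1.09, 1.28], [-1.99, 2.15], [-1.42, 1.44], [-3.14, 3.14]. Speed limits (rad/s): [2.79, 2.79, 3.14, 3.14, 3.14, 3.14].

## Interface

Orientations are given as a unit quaternion [x, y, z, w].
In Python, from workcell import readout, camera, get_calibration, order, bot gives the robot as it stands.
- The arm moves only by the tool send_rows, never from a script. Its argument "moves" is a list of rows, each a list of 3 entries, a list of its own where there are three numbers: the shift along the tool's x, y, z in mm, then the turn, a rotation vector about the tool's x, y, z in rad, then the finger opening in mm, from 0 to 85.4. In form: [[[dx, dy, dz], [ax, ay, az], grip], ...]. A call has 1 to 12 rows; each row is the pose to reach, as a shift and turn from the pose measured when the call began, along the tool's axes at that moment; what a row does not reach only later rows make up. A row lasts 1/12 s, in which the tool goes at most 41.7 mm and 7.16 degrees, less where a joint would pass 70% of its speed; a pose out of reach is approached as far as the arm can. A call with a gripper value outside its range is refused whole. The fingers move at their own pace and stop on an object; the grip force is fixed at half the most. Time passes only in rows, so rows that repeat a pose let the fingers close. It gives the time, the measured TCP pose, the force and the opening at its end, in the units of the state.
- readout.get_obs(): the state, without advancing time (a new reading comes with each control period).
- camera(name): name is "scene" or "top" or "wrist"; returns the picture (480x640x3 uint8, red, green, blue); there is no depth.
- get_calibration(name): a dict with "fx", "fy", "cx", "cy" (pixels), "R" (3x3) and "t" (3): a world point X has camera coordinates R X + t. Camera axes: x right, y down, z forward; pixel columns grow to the right and rows downward; lengths in m; the calibration is good to about 2 mm. A picture is of the moment at which its call begins: read the wrist's pose just before it. get_calibration takes no time and is no camera call; for the wrist camera it gives the pose at the moment of the call.
- order.job_done(): hands the job in, once; it reports no verdict.
The state is a dict: "clock": time; "joint_pos": joint angles; "joint_vel": joint speeds; "tau": joint torques, N m; "eef_pos": TCP position; "tool_rot": TCP orientation; "ft_force": force on the tool from outside, world axes, zero at the start; "ft_torque": the same for the moment, N m; "grip_width": finger opening in m.
Only numpy, scipy, OpenCV 4.12 (cv2) and the standard library are available. Lean on these libraries where they do the work, as an engineer would, in place of code of your own. Each camera call takes 0.05 s, during which the arm holds its last target. There are 200 camera calls.

## Working session

There is one attempt and no reset: what is moved stays moved. The work goes in short steps, Python scripts to look and compute and a tool call to move; the robot and the scene stay as the last step left them, time stands still between calls to the robot, and variables do not carry over. Pictures are saved under pics/ and viewed, about 12 in all and at most 16, crops included, and the job is handed in when it is done.

Besides the shell and the picture viewer there is one more tool, called after "Call:" as name(argument=value, ...), one argument or row to a line, values as JSON. send_rows: Moves the arm, as the interface text tells. Its arguments: {"type":"object","properties":{"moves":{"type":"array","items":{"type":"array"}}},"required":["moves"]}

```bash
mkdir -p pics; ls; python3 - <<'E'
from workcell import readout, camera, get_calibration, order, bot
import cv2
print(readout.get_obs())
for n in("scene","top"):
    im=camera(n); cv2.imwrite(f"pics/{n}0.png",im[:,:,::-1]); c=get_calibration(n); print(n,c)
E
```

```text
pics
{'clock': 0.0, 'joint_pos': array([-1.34901699e+00,  2.41437237e-01,  3.72560448e-03,  1.33521265e+00,
       -4.18476042e-05,  1.57078560e+00]), 'joint_vel': array([ 4.34198465e-04, -6.82816316e-04,  9.57210973e-05, -4.73198299e-05,
       -1.49042346e-03, -8.82963349e-04]), 'tau': array([-1.30714416e-04, -3.72324085e+01,  2.52403754e+01,  1.69214403e-02,
        7.17513217e-05,  6.42366842e-06]), 'eef_pos': array([ 0.10986727, -0.48728509,  0.30300122]), 'tool_rot': array([ 9.93856879e-01,  1.10667843e-01, -1.38531959e-04, -1.05512677e-03]), 'ft_force': array([-0.18450145, -0.31251566,  0.57256783]), 'ft_torque': array([ 0.01229777, -0.04367065, -0.04745762]), 'grip_width': 0.08564516328531285}
scene {'fx': 488.5828589414249, 'fy': 488.5828589414249, 'cx': 323.3971906430074, 'cy': 234.70225039456858, 'R': array([[ 0.60502287,  0.79617428,  0.00733811],
       [ 0.48645951, -0.36233917, -0.79502671],
       [-0.63032093,  0.48457904, -0.60653003]]), 't': array([-0.32324365, -0.23237576,  1.15783152])}
top {'fx': 606.6598388107806, 'fy': 606.6598388107806, 'cx': 318.2017030019811, 'cy': 230.37235372829068, 'R': array([[ 9.54159623e-04, -9.99657764e-01,  2.61427858e-02],
       [-9.97924013e-01, -2.63532780e-03, -6.43484253e-02],
       [ 6.43952978e-02, -2.60271150e-02, -9.97585001e-01]]), 't': array([-0.02296547,  0.56229835,  1.16140874])}
```

View pics/scene0.png

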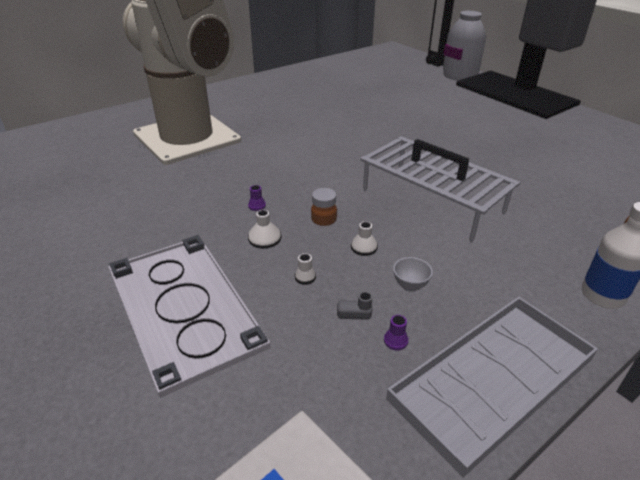

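View pics/top0.png

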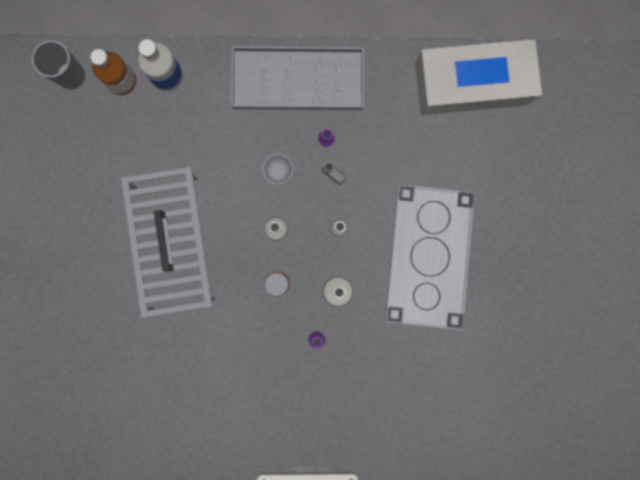

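Scene: white masks in the top view at (340,228) small, (276,229) medium and (338,291) large. Look-alikes are purple at (326,138) and (317,340), and a grey elbow at (334,174). The bowl is at (277,168), the jar at (277,284), the top tray at (166,242) and the base tray at (431,257). I'll enlarge the top view to check.

```bash
python3 - <<'E'
import cv2
im=cv2.imread("pics/top0.png")
a=cv2.resize(im[180:340,255:485],None,fx=3.4,fy=3.4,interpolation=cv2.INTER_CUBIC); cv2.imwrite("pics/c1.png",a)
b=cv2.resize(im[155:330,110:300],None,fx=3.4,fy=3.4,interpolation=cv2.INTER_CUBIC); cv2.imwrite("pics/c2.png",b)
E
```

```text
(no output)
```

View pics/c1.png

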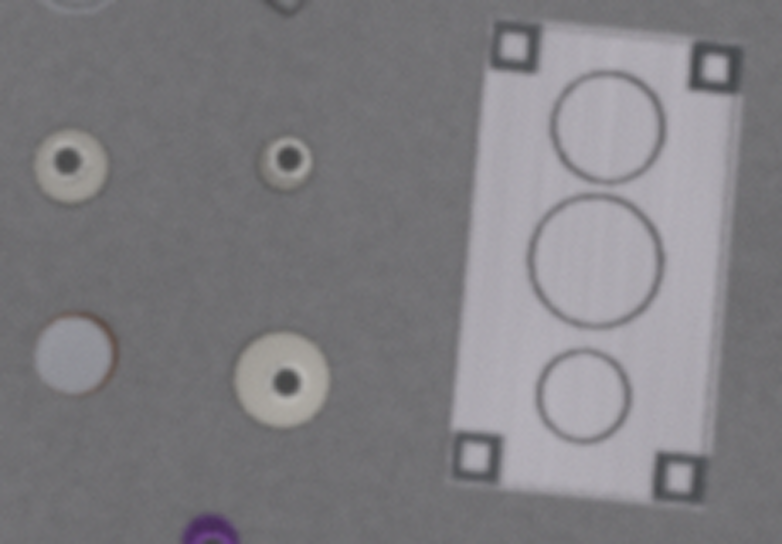

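View pics/c2.png

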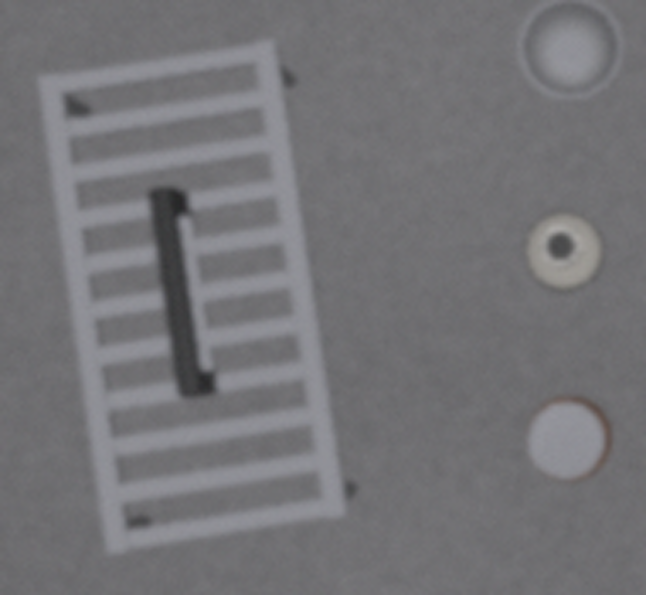

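```bash
cat > h.py <<'E'
import numpy as np, cv2
from scipy.spatial.transform import Rotation as Ro
from workcell import readout, camera, get_calibration, order, bot
def world(uv,z,c):
    "pixels to world on the plane height z"
    uv=np.atleast_2d(uv).astype(float)
    d=np.c_[(uv[:,0]-c["cx"])/c["fx"],(uv[:,1]-c["cy"])/c["fy"],np.ones(len(uv))]@c["R"]
    o=-c["R"].T@c["t"]
    return o+d*((z-o[2])/d[:,2])[:,None]
def proj(X,c):
    p=np.atleast_2d(X)@c["R"].T+c["t"]
    return np.c_[c["cx"]+c["fx"]*p[:,0]/p[:,2],c["cy"]+c["fy"]*p[:,1]/p[:,2]]
def delta(*tgts):
    "tool-frame shift (mm) and turn for targets (x,y,z,yaw of tool x); tool down"
    o=readout.get_obs(); R=Ro.from_quat(o["tool_rot"])
    print("clock %.2f"%o["clock"],"tcp",o["eef_pos"].round(4),"yaw %.3f"%np.arctan2(*R.as_matrix()[[1,0],0]),"w %.4f"%o["grip_width"],"F",o["ft_force"].round(1))
    for t in tgts:
        T=Ro.from_euler("z",t[3])*Ro.from_euler("x",np.pi)
        print(np.round(R.inv().apply(np.array(t[:3])-o["eef_pos"])*1e3,1),(R.inv()*T).as_rotvec().round(3))
E
python3 - <<'E'
from h import *
c=get_calibration("top")
def cr(p,off,k=3.4): return (np.array(p,float)+.5)/k-.5+np.array(off)
A=(255,180);B=(110,155)
for n,p,z in [("Mhole",(67,161),.048),("Mrim",(71,166),.006),("Shole",(289,159),.042),("Srim",(287,162),.006),("Lhole",(287,382),.054),("Lrim",(282,380),.006),
 ("rM",(608,128),.012),("rL",(596,261),.012),("rS",(584,396),.012)]:
    print(n,world(cr(p,A),z,c)[0].round(4))
s=world(cr([(515,47),(715,68),(477,458),(680,477)],A),.018,c); print("sock",s.round(4),s.mean(0),np.arctan2(*(s[0]+s[1]-s[2]-s[3])[[1,0]]))
d=world(cr([(40,77),(272,41),(345,515),(108,552)],B),.072,c); print("deck",d.round(4),d.mean(0),np.arctan2(*(d[0]+d[1]-d[2]-d[3])[[1,0]]))
h=world(cr([(163,190),(194,393)],B),.114,c); print("handle",h,h.mean(0),np.arctan2(*(h[0]-h[1])[[1,0]]))
print(bot.tips_ahead, [x for x in dir(bot) if x[0]!='_'])
w=get_calibration("wrist"); print("wristcam pos",-w["R"].T@w["t"],w["R"][2],w["fx"])
# scene check
im=camera("scene")
E
```

```text
Mhole [0.5666 0.0619 0.048 ]
Mrim [0.5667 0.0615 0.006 ]
Shole [ 0.5685 -0.0623  0.042 ]
Srim [ 0.5693 -0.0633  0.006 ]
Lhole [ 0.4443 -0.0603  0.054 ]
Lrim [ 0.4437 -0.0603  0.006 ]
rM [ 0.5891 -0.249   0.012 ]
rL [ 0.5122 -0.2412  0.012 ]
rS [ 0.4348 -0.2334  0.012 ]
sock [[ 0.6353 -0.1943  0.018 ]
 [ 0.6236 -0.3103  0.018 ]
 [ 0.4    -0.1706  0.018 ]
 [ 0.3891 -0.2867  0.018 ]] [ 0.51198974 -0.24048001  0.018     ] -0.10017778561821704
deck [[0.6564 0.3439 0.072 ]
 [0.6768 0.2186 0.072 ]
 [0.4192 0.1757 0.072 ]
 [0.3996 0.3021 0.072 ]] [0.53799451 0.26006424 0.072     ] 0.1631485654719215
handle [[0.59077316 0.26628151 0.114     ]
 [0.48484569 0.24837378 0.114     ]] [0.53780943 0.25732764 0.114     ] 0.16747300319507724
0.0726 ['Unreachable', 'tips_ahead']
wristcam pos [ 0.18910115 -0.468824    0.37401376] [-0.31082746 -0.06774803 -0.94804878] 390.4121005850882
```

```bash
python3 -c "
from h import *
delta((.569,-.063,.18,-.1),(.569,-.063,.097,-.1))"
```

```text
clock 0.15 tcp [ 0.1099 -0.4874  0.3032] yaw 0.222 w 0.0852 F [-0.   0.   0.3]
[ 541.2 -312.8  123.7] [-0.002  0.     0.322]
[ 541.2 -312.7  206.7] [-0.002  0.     0.322]
```

Call:
send_rows(
  moves=[
    [[541,-313,80],[0,0,0.322],50],
    [[541,-313,80],[0,0,0.322],50],
    [[541,-313,80],[0,0,0.322],50],
    [[541,-313,80],[0,0,0.322],50],
    [[541,-313,80],[0,0,0.322],50],
    [[541,-313,80],[0,0,0.322],50],
    [[541,-313,80],[0,0,0.322],50],
    [[541,-313,80],[0,0,0.322],50],
    [[541,-313,80],[0,0,0.322],50],
    [[541,-313,80],[0,0,0.322],50],
    [[541,-313,80],[0,0,0.322],50],
    [[541,-313,80],[0,0,0.322],50],
  ],
)

```text
clock: 1.15
eef_pos: [0.4694, -0.1542, 0.2409]
tool_rot: [0.999, -0.05, -0.0, -0.001]
ft_force: [-0.3, -1.0, 0.6]
grip_width: 0.0494
```

```bash
python3 -c "
from h import *
print(bot.tips_ahead)
delta((.569,-.063,.18,-.1),(.569,-.063,.097,-.1))"
```

```text
0.0726
clock 1.15 tcp [ 0.4694 -0.1542  0.2409] yaw -0.100 w 0.0494 F [-0.3 -1.   0.6]
[  90.1 -100.6   60.9] [-0.001  0.001  0.   ]
[  90.1 -100.4  143.9] [-0.001  0.001  0.   ]
```

Call:
send_rows(
  moves=[
    [[30,-34,20],[0,0,0],50],
    [[60,-68,40],[0,0,0],50],
    [[90,-100.5,61],[0,0,0],50],
    [[90,-100.5,61],[0,0,0],50],
    [[90,-100.5,61],[0,0,0],50],
  ],
)

```text
clock: 1.57
eef_pos: [0.5705, -0.0594, 0.1764]
tool_rot: [0.999, -0.047, -0.002, -0.001]
ft_force: [-1.0, -0.7, -0.1]
grip_width: 0.0499
```

```bash
python3 -c "
from h import *
delta((.569,-.063,.18,-.1),(.569,-.063,.097,-.1))
c=get_calibration('wrist');im=camera('wrist');cv2.imwrite('pics/w1.png',im[:,:,::-1])
for n,X in [('S',(.569,-.063,.042)),('M',(.567,.062,.048)),('L',(.444,-.06,.054))]: print(n,proj(X,c).round())
"
```

```text
clock 1.57 tcp [ 0.5705 -0.0594  0.1764] yaw -0.095 w 0.0499 F [-1.  -0.7 -0.1]
[-1.1  3.8 -3.6] [-0.003  0.004  0.005]
[-0.8  4.  79.4] [-0.003  0.004  0.005]
S [[328. 260.]]
M [[107. 286.]]
L [[340. 448.]]
```

View pics/w1.png

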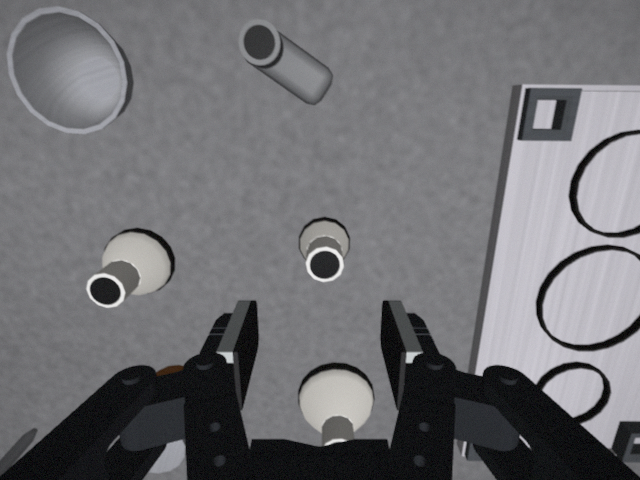

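Wrist view: the small white mask is between the fingers, with its hole at (325,264) against (328,260) predicted. The medium is at (105,290) and the large at (338,445). The choice and positions hold.

Call:
send_rows(
  moves=[
    [[-1.5,4,30],[-0.003,0.004,0.005],50],
    [[-1.5,4,60],[-0.003,0.004,0.005],50],
    [[-1.5,4,80],[-0.003,0.004,0.005],50],
    [[-1.5,4,80],[-0.003,0.004,0.005],50],
    [[-1.5,4,80],[-0.003,0.004,0.005],50],
    [[-1.5,4,80],[-0.003,0.004,0.005],10],
    [[-1.5,4,80],[-0.003,0.004,0.005],10],
    [[-1.5,4,80],[-0.003,0.004,0.005],10],
    [[-1.5,4,80],[-0.003,0.004,0.005],10],
    [[-1.5,4,80],[-0.003,0.004,0.005],10],
    [[-1.5,4,80],[-0.003,0.004,0.005],10],
    [[-1.5,4,80],[-0.003,0.004,0.005],10],
  ],
)

```text
clock: 2.62
eef_pos: [0.5684, -0.0652, 0.1001]
tool_rot: [0.999, -0.051, 0.002, 0.001]
ft_force: [0.2, -2.1, 5.8]
grip_width: 0.0195
```

```bash
python3 -c "
from h import *
delta((.569,-.063,.18,-.1),(.435,-.2335,.18,-.1),(.435,-.2335,.104,-.1))
im=camera('wrist');cv2.imwrite('pics/w2.png',im[:,:,::-1])
"
```

```text
clock 2.62 tcp [ 0.5684 -0.0652  0.1001] yaw -0.101 w 0.0195 F [ 0.2 -2.1  5.8]
[  0.7  -2.  -79.9] [ 0.002 -0.004 -0.001]
[-115.4  181.2  -80. ] [ 0.002 -0.004 -0.001]
[-115.7  181.    -4. ] [ 0.002 -0.004 -0.001]
```

View pics/w2.png

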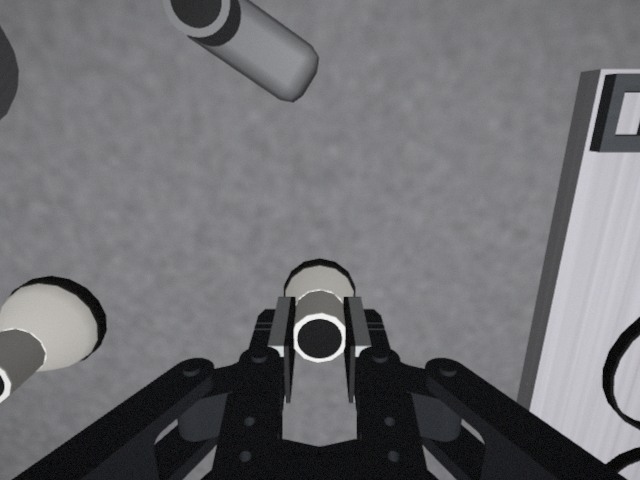

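The small mask is gripped: its connector is between the pads at (320,340). I'll carry it to the small ring.

Call:
send_rows(
  moves=[
    [[0,0,-40],[0,0,0],10],
    [[0,0,-80],[0,0,0],10],
    [[-20,32,-80],[0,0,0],10],
    [[-40,64,-80],[0,0,0],10],
    [[-60,95,-80],[0,0,0],10],
    [[-80,126,-80],[0,0,0],10],
    [[-98,154,-80],[0,0,0],10],
    [[-110,173,-80],[0,0,0],10],
    [[-115.5,181,-80],[0,0,0],10],
    [[-115.5,181,-80],[0,0,0],10],
    [[-115.5,181,-80],[0,0,0],10],
  ],
)

```text
clock: 3.58
eef_pos: [0.4353, -0.2334, 0.1806]
tool_rot: [0.999, -0.051, 0.003, 0.001]
ft_force: [-0.5, -0.3, -0.2]
grip_width: 0.0192
```

```bash
python3 -c "
from h import *
delta((.435,-.2335,.1065,-.1))
"
```

```text
clock 3.58 tcp [ 0.4353 -0.2334  0.1806] yaw -0.102 w 0.0192 F [-0.5 -0.3 -0.2]
[-0.7 -0.  74.1] [ 0.002 -0.006 -0.002]
```

Call:
send_rows(
  moves=[
    [[-0.5,0,30],[0.002,-0.006,0],10],
    [[-0.5,0,55],[0.002,-0.006,0],10],
    [[-0.5,0,68],[0.002,-0.006,0],10],
    [[-0.5,0,74],[0.002,-0.006,0],10],
    [[-0.5,0,74],[0.002,-0.006,0],10],
    [[-0.5,0,74],[0.002,-0.006,0],10],
    [[-0.5,0,74],[0.002,-0.006,0],45],
    [[-0.5,0,74],[0.002,-0.006,0],45],
    [[-0.5,0,74],[0.002,-0.006,0],45],
    [[-0.5,0,74],[0.002,-0.006,0],45],
    [[-0.5,0,40],[0.002,-0.006,0],45],
    [[-0.5,0,0],[0.002,-0.006,0],45],
  ],
)

```text
clock: 4.58
eef_pos: [0.4325, -0.2321, 0.1784]
tool_rot: [0.999, -0.051, -0.004, -0.002]
ft_force: [1.1, -1.2, 0.7]
grip_width: 0.0449
```

```bash
python3 -c "
from h import *
delta((.5665,.0615,.19,-.1),(.5665,.0615,.103,-.1))
"
```

```text
clock 4.58 tcp [ 0.4325 -0.2321  0.1784] yaw -0.102 w 0.0449 F [ 1.1 -1.2  0.7]
[ 103.2 -305.8  -11.4] [-0.003  0.008 -0.002]
[ 103.9 -305.5   75.6] [-0.003  0.008 -0.002]
```

Call:
send_rows(
  moves=[
    [[12,-35,-11],[0,0,0],50],
    [[25,-73,-11],[0,0,0],50],
    [[38,-112,-11],[0,0,0],50],
    [[51,-150,-11],[0,0,0],50],
    [[64,-188,-11],[0,0,0],50],
    [[77,-226,-11],[0,0,0],50],
    [[90,-264,-11],[0,0,0],50],
    [[99,-292,-11],[0,0,0],50],
    [[103,-305.5,-11],[0,0,0],50],
    [[103,-305.5,-11],[-0.003,0.008,0],50],
    [[103,-305.5,-11],[-0.003,0.008,0],50],
    [[103,-305.5,-11],[-0.003,0.008,0],50],
  ],
)

```text
clock: 5.58
eef_pos: [0.5622, -0.0168, 0.1894]
tool_rot: [1.0, -0.021, -0.0, -0.016]
ft_force: [0.4, 0.1, 0.8]
grip_width: 0.0497
```

```bash
python3 -c "
from h import *
delta((.5665,.0615,.103,-.1))
"
```

```text
clock 5.58 tcp [ 0.5622 -0.0168  0.1894] yaw -0.042 w 0.0497 F [0.4 0.1 0.8]
[  1.2 -75.7  88.8] [-0.031  0.003  0.058]
```

Call:
send_rows(
  moves=[
    [[0,-30,0],[-0.031,0,-0.05],50],
    [[1,-60,0],[-0.031,0.003,-0.05],50],
    [[1,-75.5,0],[-0.031,0.003,-0.05],50],
    [[1,-75.5,0],[-0.031,0.003,-0.05],50],
    [[1,-75.5,0],[-0.031,0.003,-0.05],50],
    [[1,-75.5,0],[-0.031,0.003,-0.05],50],
  ],
)

```text
clock: 6.08
eef_pos: [0.5675, 0.0312, 0.1917]
tool_rot: [1.0, 0.024, 0.0, -0.01]
ft_force: [0.0, 0.3, 0.4]
grip_width: 0.0499
```

```bash
python3 -c "
from h import *
print(readout.get_obs()['joint_pos'].round(3))
delta((.5665,.0615,.103,0))
"
```

```text
[ 0.047  0.443 -0.005  1.121  0.02   3.141]
clock 6.08 tcp [0.5675 0.0312 0.1917] yaw 0.048 w 0.0499 F [0.  0.3 0.4]
[  0.4 -28.5  89.3] [-0.02  -0.001  0.048]
```

Joint 6 is at its limit (yaw = j1 − j6 + π), so I'll use a larger yaw on this side.

Call:
send_rows(
  moves=[
    [[0.5,-15,0],[-0.02,0,-0.1],50],
    [[0.5,-28.5,0],[-0.02,0,-0.2],50],
    [[0.5,-28.5,0],[-0.02,0,-0.25],50],
    [[0.5,-28.5,0],[-0.02,0,-0.25],50],
    [[0.5,-28.5,0],[-0.02,0,-0.25],50],
    [[0.5,-28.5,0],[-0.02,0,-0.25],50],
  ],
)

```text
clock: 6.58
eef_pos: [0.5665, 0.0589, 0.1922]
tool_rot: [0.989, 0.147, 0.002, 0.0]
ft_force: [0.3, 0.8, 0.7]
grip_width: 0.05
```

```bash
python3 -c "
from h import *
delta((.5665,.0615,.103,.3))
"
```

```text
clock 6.58 tcp [0.5665 0.0589 0.1922] yaw 0.295 w 0.0500 F [0.3 0.8 0.7]
[ 0.4 -2.6 89.2] [ 0.001 -0.004 -0.005]
```

Call:
send_rows(
  moves=[
    [[0.4,-2.6,30],[0,-0.004,0],50],
    [[0.4,-2.6,60],[0,-0.004,0],50],
    [[0.4,-2.6,85],[0,-0.004,0],50],
    [[0.4,-2.6,89],[0,-0.004,0],50],
    [[0.4,-2.6,89],[0,-0.004,0],50],
    [[0.4,-2.6,89],[0,-0.004,0],10],
    [[0.4,-2.6,89],[0,-0.004,0],10],
    [[0.4,-2.6,89],[0,-0.004,0],10],
    [[0.4,-2.6,89],[0,-0.004,0],10],
    [[0.4,-2.6,89],[0,-0.004,0],10],
    [[0.4,-2.6,89],[0,-0.004,0],10],
    [[0.4,-2.6,89],[0,-0.004,0],10],
  ],
)

```text
clock: 7.58
eef_pos: [0.568, 0.0617, 0.1055]
tool_rot: [0.989, 0.147, 0.002, 0.001]
ft_force: [1.2, -0.4, 5.5]
grip_width: 0.0193
```

```bash
python3 -c "
from h import *
z=readout.get_obs()['eef_pos'][2]
delta((.5665,.0615,z+.09,.3),(.589,-.249,z+.09,.3))
"
```

```text
clock 7.58 tcp [0.568  0.0617 0.1055] yaw 0.295 w 0.0193 F [ 1.2 -0.4  5.5]
[ -1.2  -0.1 -90. ] [ 0.002 -0.004 -0.005]
[-70.  303.5 -89.8] [ 0.002 -0.004 -0.005]
```

Call:
send_rows(
  moves=[
    [[0,0,-40],[0,0,0],10],
    [[0,10,-75],[0,0,0],10],
    [[-10,45,-90],[0,0,0],10],
    [[-19,82,-90],[0,0,0],10],
    [[-28,120,-90],[0,0,0],10],
    [[-37,158,-90],[0,0,0],10],
    [[-46,196,-90],[0,0,0],10],
    [[-54,234,-90],[0,0,0],10],
    [[-62,268,-90],[0,0,0],10],
    [[-67,292,-90],[0,0,0],10],
    [[-70,303.5,-90],[0,0,0],10],
    [[-70,303.5,-90],[0,0,0],10],
  ],
)

```text
clock: 8.58
eef_pos: [0.5886, -0.2516, 0.1956]
tool_rot: [0.989, 0.145, 0.002, 0.001]
ft_force: [0.4, -0.1, -0.6]
grip_width: 0.0196
```

```bash
python3 -c "
from h import *
delta((.589,-.249,.112,.3))
"
```

```text
clock 8.58 tcp [ 0.5886 -0.2516  0.1956] yaw 0.291 w 0.0196 F [ 0.4 -0.1 -0.6]
[ 0.8 -2.6 83.6] [ 0.002 -0.004 -0.009]
```

Call:
send_rows(
  moves=[
    [[0.5,-1.5,30],[0.002,-0.004,0],10],
    [[0.5,-1.5,60],[0.002,-0.004,0],10],
    [[0.5,-1.5,77],[0.002,-0.004,0],10],
    [[0.5,-1.5,83.5],[0.002,-0.004,0],10],
    [[0.5,-1.5,83.5],[0.002,-0.004,0],10],
    [[0.5,-1.5,83.5],[0.002,-0.004,0],10],
    [[0.5,-1.5,83.5],[0.002,-0.004,0],45],
    [[0.5,-1.5,83.5],[0.002,-0.004,0],45],
    [[0.5,-1.5,83.5],[0.002,-0.004,0],45],
    [[0.5,-1.5,83.5],[0.002,-0.004,0],45],
    [[0.5,-1.5,45],[0.002,-0.004,0],45],
    [[0.5,-1.5,5],[0.002,-0.004,0],45],
  ],
)

```text
clock: 9.58
eef_pos: [0.5865, -0.2492, 0.1879]
tool_rot: [0.989, 0.145, -0.004, -0.002]
ft_force: [0.0, -0.7, 0.3]
grip_width: 0.0452
```

```bash
python3 -c "
from h import *
delta((.444,-.0603,.19,.3),(.444,-.0603,.109,.3))
"
```

```text
clock 9.58 tcp [ 0.5865 -0.2492  0.1879] yaw 0.291 w 0.0452 F [ 0.  -0.7  0.3]
[ -82.3 -221.9   -0.5] [-0.005  0.006 -0.009]
[ -81.8 -221.4   80.5] [-0.005  0.006 -0.009]
```

Call:
send_rows(
  moves=[
    [[-12,-32,-2],[0,0,0],50],
    [[-26,-69,-2],[0,0,0],50],
    [[-39,-106,-2],[0,0,0],50],
    [[-53,-143,-2],[0,0,0],50],
    [[-66,-180,-2],[0,0,0],50],
    [[-76,-206,-2],[0,0,0],50],
    [[-82,-222,-2],[-0.005,0.006,0],50],
    [[-82,-222,-2],[-0.005,0.006,0],50],
    [[-82,-222,-2],[-0.005,0.006,0],50],
    [[-82,-222,-2],[-0.005,0.006,0],50],
  ],
)

```text
clock: 10.42
eef_pos: [0.4452, -0.0605, 0.1921]
tool_rot: [0.989, 0.145, 0.001, 0.0]
ft_force: [0.7, -0.0, 0.3]
grip_width: 0.0499
```

```bash
python3 -c "
from h import *
delta((.444,-.0603,.109,.3))
"
```

```text
clock 10.42 tcp [ 0.4452 -0.0605  0.1921] yaw 0.291 w 0.0499 F [ 0.7 -0.   0.3]
[-1.2 -0.6 83.1] [ 0.001 -0.001 -0.009]
```

Call:
send_rows(
  moves=[
    [[-1.2,-0.6,30],[0,0,0],50],
    [[-1.2,-0.6,60],[0,0,0],50],
    [[-1.2,-0.6,79],[0,0,0],50],
    [[-1.2,-0.6,83],[0,0,0],50],
    [[-1.2,-0.6,83],[0,0,0],50],
    [[-1.2,-0.6,83],[0,0,0],10],
    [[-1.2,-0.6,83],[0,0,0],10],
    [[-1.2,-0.6,83],[0,0,0],10],
    [[-1.2,-0.6,83],[0,0,0],10],
    [[-1.2,-0.6,83],[0,0,0],10],
    [[-1.2,-0.6,83],[0,0,0],10],
    [[-1.2,-0.6,83],[0,0,0],10],
  ],
)

```text
clock: 11.42
eef_pos: [0.4455, -0.0607, 0.1106]
tool_rot: [0.989, 0.145, 0.003, 0.001]
ft_force: [0.2, -0.7, 5.7]
grip_width: 0.0193
```

```bash
python3 -c "
from h import *
z=readout.get_obs()['eef_pos'][2]
delta((.512,-.241,z+.1,.3))
"
```

```text
clock 11.42 tcp [ 0.4455 -0.0607  0.1106] yaw 0.291 w 0.0193 F [ 0.2 -0.7  5.7]
[ 12.5 192.1 -99.3] [ 0.003 -0.005 -0.009]
```

Call:
send_rows(
  moves=[
    [[0,0,-40],[0,0,0],10],
    [[0,5,-75],[0,0,0],10],
    [[2,35,-100],[0,0,0],10],
    [[5,71,-100],[0,0,0],10],
    [[7,108,-100],[0,0,0],10],
    [[10,145,-100],[0,0,0],10],
    [[12,172,-100],[0,0,0],10],
    [[12.5,188,-100],[0,0,0],10],
    [[12.5,192,-100],[0,0,0],10],
    [[12.5,192,-100],[0,0,0],10],
    [[12.5,192,-100],[0,0,0],10],
  ],
)

```text
clock: 12.33
eef_pos: [0.5114, -0.2402, 0.211]
tool_rot: [0.989, 0.145, 0.002, 0.001]
ft_force: [0.4, -0.6, -1.0]
grip_width: 0.0197
```

```bash
python3 -c "
from h import *
delta((.512,-.241,.1172,.3))
"
```

```text
clock 12.33 tcp [ 0.5114 -0.2402  0.211 ] yaw 0.291 w 0.0197 F [ 0.4 -0.6 -1. ]
[-0.   0.7 93.8] [ 0.002 -0.004 -0.009]
```

Call:
send_rows(
  moves=[
    [[0,0.5,35],[0.002,-0.004,0],10],
    [[0,0.5,70],[0.002,-0.004,0],10],
    [[0,0.5,88],[0.002,-0.004,0],10],
    [[0,0.5,94],[0.002,-0.004,0],10],
    [[0,0.5,94],[0.002,-0.004,0],10],
    [[0,0.5,94],[0.002,-0.004,0],10],
    [[0,0.5,94],[0.002,-0.004,0],45],
    [[0,0.5,94],[0.002,-0.004,0],45],
    [[0,0.5,94],[0.002,-0.004,0],45],
    [[0,0.5,94],[0.002,-0.004,0],45],
    [[0,0.5,55],[0.002,-0.004,0],45],
    [[0,0.5,15],[0.002,-0.004,0],45],
  ],
)

```text
clock: 13.33
eef_pos: [0.5096, -0.2398, 0.194]
tool_rot: [0.989, 0.145, -0.003, -0.002]
ft_force: [0.7, -1.0, 0.4]
grip_width: 0.0451
```

```bash
python3 -c "
from h import *
delta((.538,.258,.28,.163+np.pi))
"
```

```text
clock 13.33 tcp [ 0.5096 -0.2398  0.194 ] yaw 0.291 w 0.0451 F [ 0.7 -1.   0.4]
[ 169.5 -469.2  -84.5] [-0.009 -0.008 -3.014]
```

Call:
send_rows(
  moves=[
    [[0,0,-40],[0,0,-0.12],45],
    [[0,-10,-85],[0,0,-0.24],45],
    [[13,-36,-85],[0,0,-0.36],45],
    [[26,-70,-85],[0,0,-0.48],45],
    [[38,-105,-85],[0,0,-0.6],45],
    [[51,-140,-85],[0,0,-0.72],45],
    [[63,-175,-85],[0,0,-0.84],45],
    [[76,-210,-85],[0,0,-0.96],45],
    [[88,-245,-85],[0,0,-1.08],45],
    [[101,-280,-85],[0,0,-1.2],45],
    [[114,-315,-85],[0,0,-1.32],45],
    [[126,-350,-85],[0,0,-1.44],45],
  ],
)

```text
clock: 14.33
eef_pos: [0.5304, 0.1332, 0.2805]
tool_rot: [0.646, 0.763, -0.001, -0.004]
ft_force: [0.1, -0.5, 0.7]
grip_width: 0.0452
```

```bash
python3 -c "
from h import *
delta((.538,.258,.28,.163+np.pi))
"
```

```text
clock 14.33 tcp [0.5304 0.1332 0.2805] yaw 1.737 w 0.0452 F [ 0.1 -0.5  0.7]
[121.8  28.1   0.9] [-1.000e-03 -8.000e-03 -1.568e+00]
```

Call:
send_rows(
  moves=[
    [[30,7,0],[0,0,-0.12],45],
    [[60,14,0],[0,0,-0.24],45],
    [[90,21,0],[0,0,-0.36],45],
    [[115,26,0],[0,0,-0.48],45],
    [[122,28,0],[0,0,-0.6],45],
    [[122,28,0],[0,0,-0.72],45],
    [[122,28,0],[0,0,-0.84],45],
    [[122,28,0],[0,0,-0.96],45],
    [[122,28,0],[0,0,-1.08],45],
    [[122,28,0],[0,0,-1.2],45],
    [[122,28,0],[0,0,-1.32],45],
    [[122,28,0],[0,0,-1.44],45],
  ],
)

```text
clock: 15.33
eef_pos: [0.5378, 0.2581, 0.2809]
tool_rot: [-0.021, 1.0, 0.002, -0.003]
ft_force: [0.5, 0.9, 0.6]
grip_width: 0.0448
```

Call:
send_rows(
  moves=[
    [[0,0,0],[0,0,-0.12],45],
    [[0,0,0],[0,0,-0.12],45],
    [[0,0,0],[0,0,-0.12],45],
    [[0,0,0],[0,0,-0.12],45],
  ],
)

```text
clock: 15.67
eef_pos: [0.5379, 0.258, 0.281]
tool_rot: [-0.079, 0.997, 0.002, -0.003]
ft_force: [-0.5, 0.9, -0.4]
grip_width: 0.045
```

```bash
python3 - <<'E'
from h import *
delta((.538,.258,.28,.163+np.pi))
c=get_calibration('wrist');im=camera('wrist')
# predicted handle outline & deck corners
th=.164;o=np.array([.538,.2585]);M=np.array([[np.cos(th),-np.sin(th)],[np.sin(th),np.cos(th)]])
P=[np.r_[o+M@[x,y],z] for x,y,z in[(-.055,0,.114),(.055,0,.114),(-.131,-.065,.072),(-.131,.065,.072),(.131,-.065,.072),(.131,.065,.072)]]
print(proj(P,c).round(1))
cv2.imwrite('pics/w3.png',im[:,:,::-1])
t=camera('top');t=cv2.resize(t[165:345,360:510],None,fx=3.3,fy=3.3,interpolation=cv2.INTER_CUBIC);cv2.imwrite('pics/t3.png',t[:,:,::-1])
E
```

```text
clock 15.67 tcp [0.5379 0.258  0.281 ] yaw -2.983 w 0.0450 F [-0.5  0.9 -0.4]
[-0.1 -0.   1. ] [ 0.005 -0.006 -0.005]
[[316.5 157.2]
 [317.7 319.1]
 [214.5  30.3]
 [416.7  29.2]
 [242.  373.5]
 [394.4 372.2]]
```

View pics/w3.png

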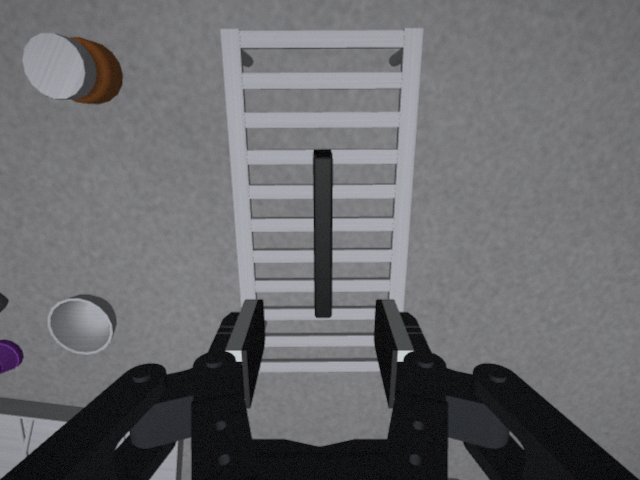

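View pics/t3.png

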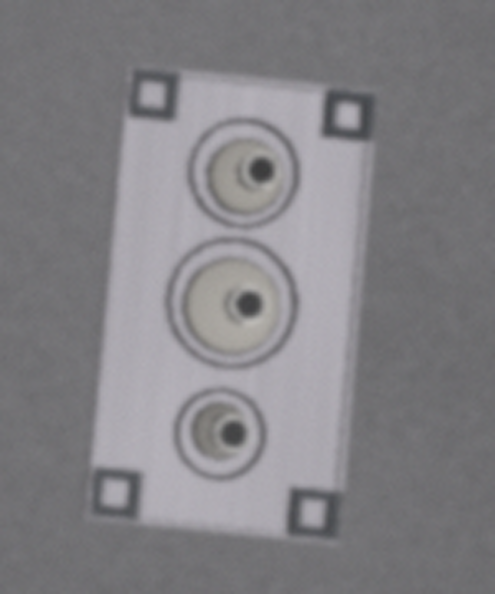

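Masks all stand inside their own rings. In the wrist view the handle runs at column 323, rows 155 to 316, against about 317 predicted. The deck's left and right edges at the top are at 221 and 422, against 214 and 417. I'll work out the offset.

```bash
python3 - <<'E'
from h import *
c=get_calibration('wrist');o=readout.get_obs();R=Ro.from_quat(o["tool_rot"]);p=o["eef_pos"]
for d in(.066,.07): print("tips mid proj",proj(p+R.apply([0,0,d]),c).round(1),proj(p+R.apply([[0,.0225,d],[0,-.0225,d]]),c).round(1).tolist())
h=world([(323,157),(323,316)],.114,c); print("handle",h.round(4),h.mean(0),np.arctan2(*(h[0]-h[1])[[1,0]])+0)
d=world([(221,30),(422,29),(407,300),(244,300)],.072,c);print(d.round(4)); f=lambda a:np.arctan2(*(a)[[1,0]]);print(f(d[3]-d[0]),f(d[2]-d[1]))
print("in tool axes, mm",R.inv().apply(h-p).round(4)*1e3)
t=get_calibration("top")
cr=lambda q:(np.array(q,float)+.5)/3.3-.5+np.array((360,165))
s=world(cr([(154,95),(349,115),(116,492),(313,514)]),.018,t);print(s.round(4),s.mean(0),f(s[0]+s[1]-s[2]-s[3]))
E
```

```text
tips mid proj [[317.  324.6]] [[373.3, 324.6], [260.6, 324.7]]
tips mid proj [[317.  319.5]] [[372.0, 319.5], [262.0, 319.5]]
handle [[0.483  0.2533 0.114 ]
 [0.5893 0.2707 0.114 ]] [0.53616262 0.26202457 0.114     ] -2.978954831103335
[[0.4186 0.177  0.072 ]
 [0.3974 0.3044 0.072 ]
 [0.588  0.3391 0.072 ]
 [0.6083 0.2107 0.072 ]]
0.1760784316296761 0.18006461122804662
in tool axes, mm [[ 54.    3.3 167.3]
 [-53.8   3.6 166.7]]
[[ 0.6354 -0.1947  0.018 ]
 [ 0.6239 -0.3112  0.018 ]
 [ 0.4011 -0.1704  0.018 ]
 [ 0.3882 -0.2864  0.018 ]] [ 0.51214745 -0.24067154  0.018     ] -0.10412666811710168
```

Call:
send_rows(
  moves=[
    [[0,2.5,40],[0.005,-0.006,0],45],
    [[0,2.5,80],[0.005,-0.006,0],45],
    [[0,2.5,108],[0.005,-0.006,0],45],
    [[0,2.5,119],[0.005,-0.006,0],45],
    [[0,2.5,119],[0.005,-0.006,0],45],
    [[0,2.5,119],[0.005,-0.006,0],45],
    [[0,2.5,119],[0.005,-0.006,0],3],
    [[0,2.5,119],[0.005,-0.006,0],3],
    [[0,2.5,119],[0.005,-0.006,0],3],
    [[0,2.5,119],[0.005,-0.006,0],3],
    [[0,2.5,119],[0.005,-0.006,0],3],
    [[0,2.5,119],[0.005,-0.006,0],3],
  ],
)

```text
clock: 16.77
eef_pos: [0.5379, 0.2616, 0.1644]
tool_rot: [-0.08, 0.997, 0.001, 0.002]
ft_force: [0.5, -0.3, 5.8]
grip_width: 0.0106
```

Call:
send_rows(
  moves=[
    [[0,0,0],[0,0,0],3],
    [[0,0,0],[0,0,0],3],
    [[0,0,0],[0,0,0],3],
    [[0,0,0],[0,0,0],3],
  ],
)

```text
clock: 17.1
eef_pos: [0.5379, 0.2616, 0.1645]
tool_rot: [-0.08, 0.997, 0.001, 0.002]
ft_force: [-0.6, 0.6, 1.8]
grip_width: 0.0109
```

```bash
python3 - <<'E'
from h import *
delta((.5365,.2605,.162,.163+np.pi))
c=get_calibration('wrist');cv2.imwrite('pics/w4.png',camera('wrist')[:,:,::-1])
print(proj(world([(323,157),(323,316)],.114,c),c))
E
```

```text
clock 17.10 tcp [0.5379 0.2616 0.1645] yaw -2.982 w 0.0109 F [-0.6  0.6  1.8]
[ 1.6 -0.8  2.5] [ 0.001  0.005 -0.004]
[[323. 157.]
 [323. 316.]]
```

View pics/w4.png

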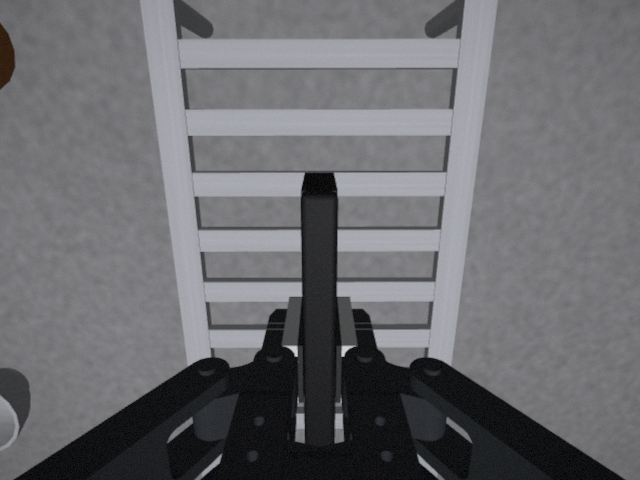

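The handle is centred between the pads at column 319. Lifting.

Call:
send_rows(
  moves=[
    [[0,0,-8],[0,0,0],3],
    [[0,0,-20],[0,0,0],3],
    [[0,0,-36],[0,0,0],3],
    [[0,0,-52],[0,0,0],3],
    [[0,0,-68],[0,0,0],3],
    [[0,0,-84],[0,0,0],3],
    [[0,0,-98],[0,0,0],3],
    [[0,0,-106],[0,0,0],3],
    [[0,0,-110],[0,0,0],3],
    [[0,0,-110],[0,0,0],3],
    [[0,0,-110],[0,0,0],3],
  ],
)

```text
clock: 18.07
eef_pos: [0.5371, 0.2612, 0.2737]
tool_rot: [-0.08, 0.997, 0.001, 0.002]
ft_force: [0.1, 1.2, -3.5]
grip_width: 0.0109
```

```bash
python3 - <<'E'
from h import *
delta((.512,-.241,.275,-.102+np.pi))
E
```

```text
clock 18.07 tcp [0.5371 0.2612 0.2737] yaw -2.982 w 0.0109 F [ 0.1  1.2 -3.5]
[ 104.5 -491.8   -2. ] [0.001 0.003 0.261]
```

Call:
send_rows(
  moves=[
    [[1,-6,-2],[0,0,0.005],3],
    [[4,-18,-2],[0,0,0.015],3],
    [[8,-38,-2],[0,0,0.03],3],
    [[13,-62,-2],[0,0,0.045],3],
    [[18,-87,-2],[0,0,0.06],3],
    [[24,-112,-2],[0,0,0.075],3],
    [[29,-137,-2],[0,0,0.09],3],
    [[34,-162,-2],[0,0,0.105],3],
    [[40,-187,-2],[0,0,0.12],3],
    [[44,-207,-2],[0,0,0.13],3],
    [[47,-222,-2],[0,0,0.135],3],
    [[48,-228,-2],[0,0,0.14],3],
  ],
)

```text
clock: 19.07
eef_pos: [0.5249, 0.0254, 0.2749]
tool_rot: [-0.008, 1.0, 0.0, 0.001]
ft_force: [0.3, 0.0, -2.9]
grip_width: 0.0107
```

```bash
python3 - <<'E'
from h import *
delta((.512,-.241,.275,-.102+np.pi))
E
```

```text
clock 19.07 tcp [0.5249 0.0254 0.2749] yaw -3.127 w 0.0107 F [ 0.3  0.  -2.9]
[ 1.690e+01 -2.661e+02 -1.000e-01] [0.    0.002 0.117]
```

Call:
send_rows(
  moves=[
    [[0,-8,0],[0,0,0.005],3],
    [[1,-25,0],[0,0,0.015],3],
    [[3,-48,0],[0,0,0.03],3],
    [[5,-75,0],[0,0,0.04],3],
    [[7,-104,0],[0,0,0.05],3],
    [[8,-133,0],[0,0,0.06],3],
    [[10,-162,0],[0,0,0.075],3],
    [[12,-191,0],[0,0,0.09],3],
    [[14,-220,0],[0,0,0.1],3],
    [[16,-245,0],[0,0.002,0.11],3],
    [[17,-259,0],[0,0.002,0.117],3],
    [[17,-266,0],[0,0.002,0.117],3],
  ],
)

```text
clock: 20.07
eef_pos: [0.5114, -0.2426, 0.2744]
tool_rot: [0.052, 0.999, 0.0, -0.0]
ft_force: [-0.3, -0.3, -3.6]
grip_width: 0.0109
```

Call:
send_rows(
  moves=[
    [[0,0,30],[0,0,0],3],
    [[0,0,55],[0,0,0],3],
    [[0,0,65],[0,0,0],3],
    [[0,0,68],[0,0,0],3],
    [[0,0,68],[0,0,0],3],
    [[0,0,68],[0,0,0],3],
  ],
)

```text
clock: 20.57
eef_pos: [0.5122, -0.2422, 0.2076]
tool_rot: [0.052, 0.999, -0.0, 0.001]
ft_force: [-0.0, 0.4, -2.4]
grip_width: 0.0105
```

```bash
python3 - <<'E'
from h import *
delta((.512,-.241,.275,-.102+np.pi))
t=camera('top')
a=cv2.resize(t[165:345,360:510],None,fx=3.3,fy=3.3,interpolation=cv2.INTER_CUBIC);cv2.imwrite('pics/t4.png',a[:,:,::-1])
cv2.imwrite('pics/t4full.png',t[:,:,::-1])
cv2.imwrite('pics/w5.png',camera('wrist')[:,:,::-1])
cv2.imwrite('pics/s5.png',cv2.resize(camera('scene')[150:420,40:340],None,fx=2.4,fy=2.2)[:,:,::-1])
E
```

```text
clock 20.57 tcp [ 0.5122 -0.2422  0.2076] yaw 3.038 w 0.0105 F [-0.   0.4 -2.4]
[  0.3   1.2 -67.4] [-0.     0.001 -0.001]
```

View pics/t4.png

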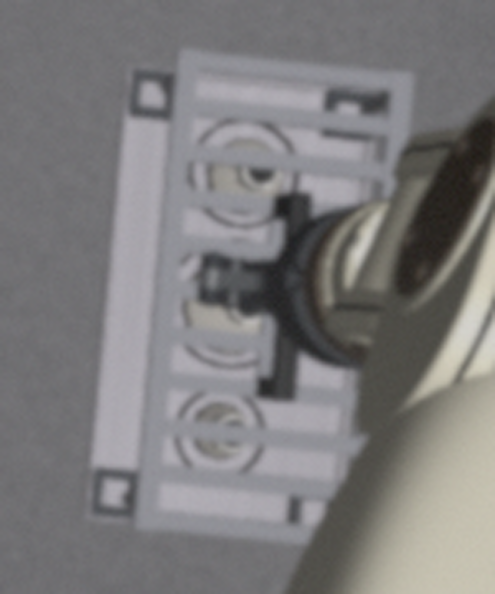

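View pics/w5.png

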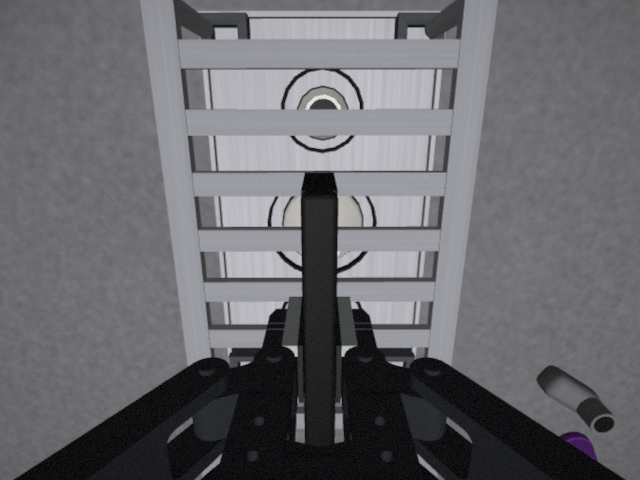

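In t4 the visible deck corners are (180,48), (413,73) and (135,527). In w5 the ring centres are at column 322 and the handle at 319. Comparing with the model.

```bash
python3 - <<'E'
from h import *
t=get_calibration("top");w=get_calibration("wrist");o=readout.get_obs();p=o["eef_pos"]
cr=lambda q:(np.array(q,float)+.5)/3.3-.5+np.array((360,165))
d=world(cr([(180,48),(413,73),(135,527)]),p[2]-.1645+.072,t);f=lambda a:np.arctan2(*(a)[[1,0]])
print("centre from diagonal",(d[1]+d[2])/2,"tcp",p,"yaw",f(d[0]-d[2]),f(d[1]-d[0])+np.pi/2,np.linalg.norm(d[0]-d[2]),np.linalg.norm(d[1]-d[0]))
R=Ro.from_quat(o["tool_rot"])
ring=world([(322,110),(322,219)],.012,w);print("ring S,L by wrist",ring.round(4))
hd=world([(319,194)],p[2]-.0505,w);print("handle far end by wrist, tool axes",R.inv().apply(hd-p)*1e3)
th=-.102
for r,c in (("S",(.4348,-.2334)),("L",(.512,-.2406))): print(r,proj((*c,.012),w))
dk=world([(179,53),(459,53)],p[2]-.1645+.072,w);print("slat ends tool axes",R.inv().apply(dk-p).round(4)*1e3)
E
```

```text
centre from diagonal [ 0.51262392 -0.242934    0.11564503] tcp [ 0.51236056 -0.24267611  0.20814503] yaw -0.10252732867235458 -0.10250039231968655 0.2607583574988159 0.12860243054525666
ring S,L by wrist [[ 0.4327 -0.2319  0.012 ]
 [ 0.5058 -0.2393  0.012 ]]
handle far end by wrist, tool axes [[56.56350004  0.61970201 50.36788685]]
S [[320.06800199 113.69257374]]
L [[321.1371338  227.49794396]]
slat ends tool axes [[102.1 -52.6  92.3]
 [102.1  53.9  92.2]]
```

View pics/s5.png

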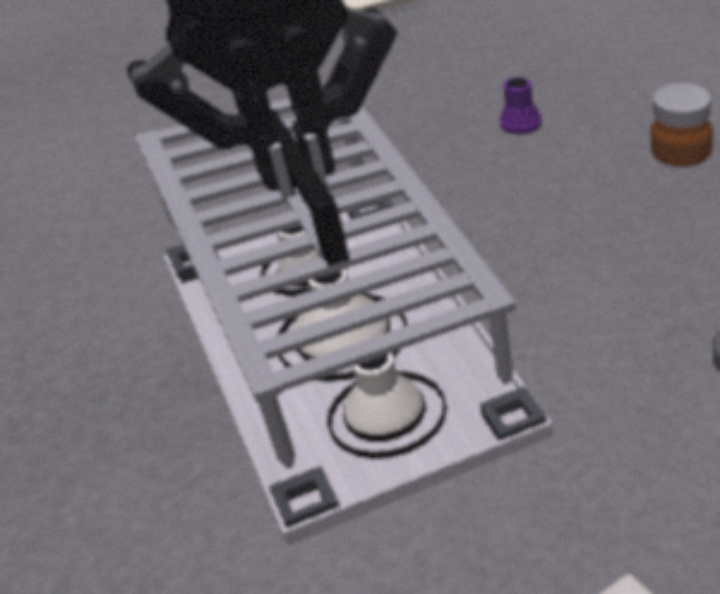

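```bash
python3 - <<'E'
from h import *
c=get_calibration("scene");p=readout.get_obs()["eef_pos"]
cr=lambda q:(np.array(q,float)+.5)/[2.4,2.2]-.5+np.array((40,150))
tip=world(cr([(287,463),(505,378)]),p[2]-.1645,c);hole=world(cr([(305,494),(514,411)]),.018,c)
print(tip.round(4),hole.round(4),(hole-tip).round(4))
delta((.5118,-.2408,.185,-.103+np.pi))
E
```

```text
[[ 0.6234 -0.3152  0.0436]
 [ 0.6349 -0.1966  0.0436]] [[ 0.627  -0.3123  0.018 ]
 [ 0.6393 -0.1959  0.018 ]] [[ 0.0036  0.0029 -0.0256]
 [ 0.0044  0.0007 -0.0256]]
clock 20.72 tcp [ 0.5124 -0.2427  0.2081] yaw 3.038 w 0.0105 F [ 0.2  0.1 -3. ]
[ 0.8  1.8 23.1] [-0.001  0.002 -0.001]
```

Call:
send_rows(
  moves=[
    [[-0.4,2,8],[0,0.002,0],3],
    [[-0.4,2,16],[0,0.002,0],3],
    [[-0.4,2,20.5],[0,0.002,0],3],
    [[-0.4,2,20.5],[0,0.002,0],3],
    [[-0.4,2,20.5],[0,0.002,0],3],
  ],
)

```text
clock: 21.13
eef_pos: [0.5125, -0.2405, 0.1868]
tool_rot: [0.052, 0.999, -0.0, -0.001]
ft_force: [0.2, 0.3, -2.4]
grip_width: 0.0108
```

```bash
python3 - <<'E'
from h import *
delta((.513,-.2408,.1705,-.103+np.pi))
s=camera('scene');c=get_calibration('scene')
a=s[315:385,135:275]; cv2.imwrite('pics/s6.png',cv2.resize(a,None,fx=5.5,fy=5.5,interpolation=cv2.INTER_CUBIC)[:,:,::-1])
E
```

```text
clock 21.13 tcp [ 0.5125 -0.2405  0.1868] yaw 3.038 w 0.0108 F [ 0.2  0.3 -2.4]
[-0.5 -0.2 16.3] [-0.    -0.001 -0.001]
```

View pics/s6.png

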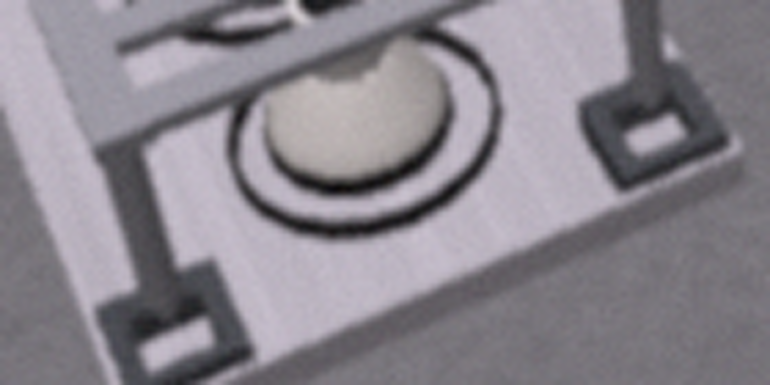

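```bash
python3 - <<'E'
from h import *
c=get_calibration("scene");p=readout.get_obs()["eef_pos"]
cr=lambda q:(np.array(q,float)+.5)/5.5-.5+np.array((135,315))
inv=lambda q:(q-np.array((135,315))+.5)*5.5-.5
th=-.102;M=np.array([[np.cos(th),-np.sin(th)],[np.sin(th),np.cos(th)]])
# block outlines by model at base centre, compare with the block corners seen
for cx,cy in((.512,-.2406),):
  for sy in(-59,59):
    for n,hw,z in(("blk",14,.018),("hole",8,.018),("floor",8,.006)):
      X=[np.r_[np.array((cx,cy))+M@(np.array((119+a*hw,sy+b*hw))/1e3),z] for a,b in((-1,-1),(1,-1),(1,1),(-1,1))]
      print(sy,n,inv(proj(X,c)).round().tolist())
    print("pin tip if tray at tcp",inv(proj(np.r_[p[:2]+M@np.array((.119,sy/1e3)),p[2]-.1645],c)).round())
E
```

```text
-59 blk [[96.0, 301.0], [132.0, 391.0], [257.0, 336.0], [218.0, 249.0]]
-59 hole [[130.0, 308.0], [152.0, 360.0], [223.0, 328.0], [200.0, 278.0]]
-59 floor [[141.0, 341.0], [162.0, 393.0], [232.0, 361.0], [210.0, 311.0]]
pin tip if tray at tcp [[173. 308.]]
59 blk [[580.0, 95.0], [628.0, 172.0], [734.0, 125.0], [684.0, 50.0]]
59 hole [[613.0, 101.0], [640.0, 145.0], [701.0, 118.0], [673.0, 75.0]]
59 floor [[617.0, 134.0], [645.0, 178.0], [704.0, 151.0], [676.0, 108.0]]
pin tip if tray at tcp [[657.  99.]]
```

Block outlines against the model show a scene-camera bias of about (−2.5,+12) crop pixels. With that removed, the pins sit about 1.5 mm short in x. I'll nudge by that and go down gently.

Call:
send_rows(
  moves=[
    [[-1.3,0.3,0],[0,0,0],3],
    [[-1.3,0.3,2],[0,0,0],3],
    [[-1.3,0.3,4],[0,0,0],3],
    [[-1.3,0.3,6],[0,0,0],3],
    [[-1.3,0.3,8],[0,0,0],3],
    [[-1.3,0.3,8],[0,0,0],3],
  ],
)

```text
clock: 21.68
eef_pos: [0.5138, -0.2404, 0.1786]
tool_rot: [0.052, 0.999, -0.0, -0.001]
ft_force: [-0.0, 1.0, -3.4]
grip_width: 0.0106
```

The tips are 4 mm below the socket tops and the force shows only the tray's weight, so the pins are in. Seating.

Call:
send_rows(
  moves=[
    [[0,0,3],[0,0,0],3],
    [[0,0,6],[0,0,0],3],
    [[0,0,7.5],[0,0,0],3],
    [[0,0,8],[0,0,0],3],
    [[0,0,8.5],[0,0,0],3],
    [[0,0,8.5],[0,0,0],3],
  ],
)

```text
clock: 22.18
eef_pos: [0.5138, -0.2404, 0.1705]
tool_rot: [0.052, 0.999, -0.0, -0.001]
ft_force: [-2.2, 0.7, 0.4]
grip_width: 0.0108
```

Contact at TCP z = 0.1705 (0.1645 + 6 mm), so it is seated. Next I release and rise.

Call:
send_rows(
  moves=[
    [[0,0,0],[0,0,0],12],
    [[0,0,0],[0,0,0],20],
    [[0,0,0],[0,0,0],35],
    [[0,0,0],[0,0,0],45],
    [[0,0,0],[0,0,0],45],
    [[0,0,0],[0,0,0],45],
    [[0,0,-20],[0,0,0],45],
    [[0,0,-55],[0,0,0],45],
    [[0,0,-90],[0,0,0],45],
    [[0,0,-120],[0,0,0],45],
    [[0,0,-140],[0,0,0],45],
    [[0,0,-140],[0,0,0],45],
  ],
)

```text
clock: 23.18
eef_pos: [0.5158, -0.2413, 0.3164]
tool_rot: [0.052, 0.999, -0.002, 0.004]
ft_force: [1.2, -0.1, 0.5]
grip_width: 0.0452
```

Call:
send_rows(
  moves=[
    [[10,15,0],[0,0,0],45],
    [[25,50,0],[0,0,0],45],
    [[40,90,0],[0,0,0],45],
    [[55,130,0],[0,0,0],45],
    [[60,170,0],[0,0,0],45],
    [[60,210,0],[0,0,0],45],
    [[60,240,0],[0,0,0],45],
    [[60,260,0],[0,0,0],45],
    [[60,260,0],[0,0,0],45],
    [[60,260,0],[0,0,0],45],
    [[60,260,0],[0,0,0],45],
  ],
)

```text
clock: 24.1
eef_pos: [0.4829, 0.0232, 0.3144]
tool_rot: [0.052, 0.999, -0.002, 0.004]
ft_force: [-0.7, -0.5, -0.6]
grip_width: 0.0449
```

```bash
python3 - <<'E'
from h import *
delta()
s=camera('scene');t=camera('top')
a=cv2.resize(s[130:400,90:340],None,fx=2.2,fy=2.2,interpolation=cv2.INTER_CUBIC)
cv2.imwrite('pics/s7.png',a[:,:,::-1])
cv2.imwrite('pics/t7.png',t[:,:,::-1])
E
```

```text
clock 24.10 tcp [0.4829 0.0232 0.3144] yaw 3.038 w 0.0449 F [-0.7 -0.5 -0.6]
```

View pics/s7.png

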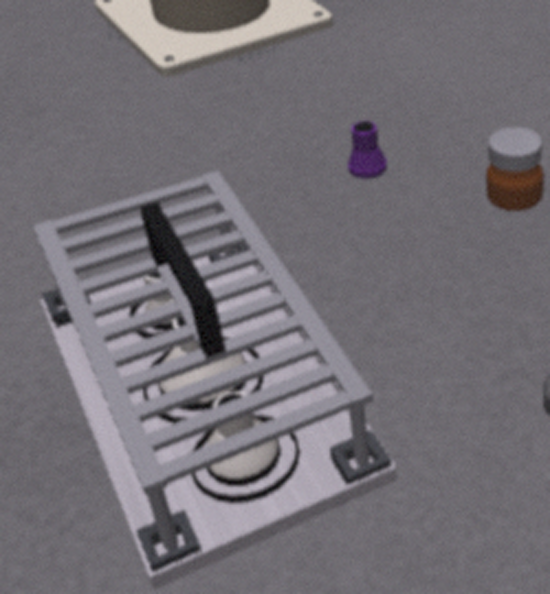

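View pics/t7.png

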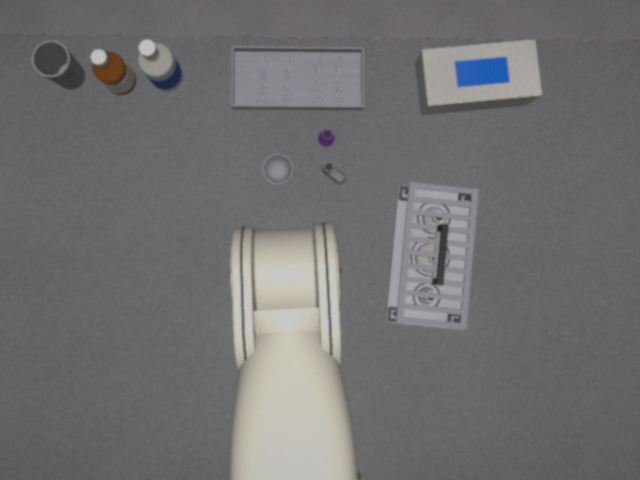

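The pictures show both front pins inside their sockets at (165,540) and (362,455), the deck level and parallel to the base, and the masks upright in their rings. The bowl is still at (277,168), and the jar and purple look-alike are unmoved. Handing in.

```bash
python3 -c "
from workcell import order
print(order.job_done())"
```

```text
the job is handed in; nothing more can be done
None
```

I put each mask in the ring of its own size, then stacked the top tray over them by its handle, and handed the job in at about 24 s of the 112 s allowed.

**Last checks:**
- **Masks:** the top view taken before stacking showed all three standing inside their own rings.
- **Pins:** the tray went down to TCP z = 0.1705 m with the force near zero at the end. That is 6 mm above its height when the tray stood on the worktop, which matches fully seated. The last scene picture shows both front pins in their sockets and the deck level. The two rear pins were not clearly visible, so I judge them by the seated height and level deck.
- **Other objects:** the bowl, jar and purple look-alikes looked unmoved, though the arm hid the jar and one look-alike in the last top view. The scene picture shows both in place.

**Disagreements:** the top, wrist and scene cameras differed by 2–4 mm. I nudged the tray about 1.5 mm before lowering it, and the pins went in with no contact force.

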